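# Seal the sherd box: press the lid home and snap its four clips corner to opposite corner

## Robot

A 6-joint arm with a two-finger parallel gripper is mounted at the origin on the work surface. World frame = base frame: x ahead of the robot, y to its left, z up, the work surface at z = 0. Lengths are in mm, angles in rad, forces in N, time in s.
With the tool pointing down it reaches from about 425 to 950 mm from the base axis. Payload 14.7 kg.
Tool frame: the origin (TCP) lies between the finger pads; the fingertips stand 17 mm ahead of it and the grasp point (between the pads) lies 2 mm behind it; z points along the fingers, x is the direction in which the jaws open and shut, and the axes are right-handed (so a half turn about z gives the same grasp; the last joint's range is limited). The gripper opens to 85 mm and grips with 20 to 120 N. Pads are 22 mm wide; open, the fingers measure 114 mm over their backs; the gripper's body (76 mm by 85 mm) begins 54 mm behind the grasp point. The pads swing forward as they close: fully open they stand 13 mm farther back than shut.
Start: joints at [-1.18, 0.48, 1.596, -0, 1.065, -0.047], TCP at [275.581, -588.683, 220.997] pointing down, gripper open.
Joint ranges: [-2.75, 2.75], [-0.82, 2.05], [0.23, 2.67], [-1.56, 4.7], [0.09, 2.69], [-2.92, 2.92]. Speed limits (rad/s): [1.89, 1.89, 2.39, 3.01, 3.01, 3.01].

## Interface

Orientations are given as a rotation vector (axis times angle).
In Python, from cell import status, viewer, finish_job, spot_in, outline_of gives the robot as it stands. The module is installed in compiled form; this text tells all that it offers.
- The arm moves only by the shell command python3 -m creep 'ROWS' [FORCE]. ROWS is JSON, a list that holds one entry, the list of rows, each a list of 7 numbers: the turn, a rotation vector about the tool's x, y, z in rad, then the shift along the tool's x, y, z in mm, then the finger opening in mm, from 0 to 85.4. In form: [[[rx, ry, rz, x, y, z, gripper], ...]]. A call has 1 to 20 rows; each row is the pose to reach, as a shift and turn from the pose measured when the call began, along the tool's axes at that moment; what a row does not reach only later rows make up. A row lasts 1/12 s, in which the tool goes at most 41.7 mm and 7.16 degrees, less where a joint would pass 70% of its speed; a pose out of reach is approached as far as the arm can. A call with a gripper value outside its range is refused whole. The fingers move at their own pace and stop on an object; FORCE is the grip in N (left out, the last holds). Time passes only in rows, so rows that repeat a pose let the fingers close. It gives the time, the measured TCP pose, the force and the opening at its end, in the units of the state.
- status.state(): the state, without advancing time (a new reading comes with each control period).
- viewer.get_image(name): name is "side" or "top" or "wrist"; returns a dict with "img" (420x560x3 uint8, red, green, blue), "z_map" (420x560 float32, mm along the optical axis (not along the pixel's ray), 0 where there is no reading), "K" (3x3 intrinsics, pixels), "k1" (the pictures are not rectified: a ray, as slopes to the right and down, at radius r is drawn at 1 + k1 r^2 times it, then the intrinsics apply), "rvec" (rotation vector, rad) and "tvec" (3), from world to camera coordinates, as OpenCV has them; the wrist camera has in their place "tool_from_camera" (4x4, takes a point from camera to tool coordinates, whose origin is the TCP and whose axes are the tool frame's). Camera axes: x right, y down, z forward; pixel columns grow to the right and rows downward; lengths in mm; the calibration is good to about 2 mm. A picture is of the moment at which its call begins: read the wrist's pose just before it.
- finish_job(): hands the job in, once; it reports no verdict.
Trained networks look in a picture, given as the dict that the camera call returned (one of the last four; its "shot" number tells which), for a name from the list of things; names that differ only in an ending like _2 or _b are one class to them, and where a whole thing is asked for, a point or a joint stands for the part that bears it (a point fixed in the world has none). Each returns a list of dicts, best first, with "confidence" (0 to 1); they miss things now and then, are a little off and sometimes report something else, mostly with a low value. They report only what shows in the picture. A call takes as long as a camera call.
- spot_in(picture, target): "bbox" ([left, top, right, bottom] in pixels, round what is visible of it).
- outline_of(picture, target): "pixels" (420x560 bool, what is visible of it) and "bbox" ([left, top, right, bottom] in pixels, round what is visible of it).
The state is a dict: "time_s": time; "q": joint angles; "joint_velocities": joint speeds; "tau": joint torques, N m; "tcp_pos": TCP position; "ee_rot": TCP orientation; "contact_force": force on the tool from outside, world axes, zero at the start; "moment": the same for the moment, N m; "grip_width": finger opening in mm.
Only numpy, scipy, OpenCV 4.12 (cv2) and the standard library are available. Lean on these libraries where they do the work, as an engineer would, in place of code of your own. Each camera call takes 0.05 s, during which the arm holds its last target. There are 200 camera calls.

## Task

Close up the box of porcelain sherds: press the white lid down until it seats firmly on the seal in the rim, then snap its four blue clips shut over the rim in opposite-corner order (any one first, then the one diagonally across from it, then the other two), so that the seal is drawn down evenly. Press firmly but gently enough not to crack the plastic (stay below 30 N), do not shove the box along the mat, and leave the bowl, the jar and the water pot alone.

Things in the scene. Friction and masses are not known exactly. Their poses are not given: they have to be found in the camera images.
- box: Clear storage box of sherds, about 3 kg, loose on the green non-slip mat (10 mm thick). Origin: centre of its underside; z up, y along its length. Turned-out rim 128 (x) by 216 mm (y), from 87 to 100 mm above the origin; walls below it 104 by 188 mm. Slides on the mat only if pushed with some 25 N or more.
- lid_top (a point): Centre of the top of the white lid, on a low raised pad 60 mm (x) by 90 mm (y), 111 mm above the box's origin when joint lid reads 0. The lid only moves straight up and down on the box.
- lid (a joint): Height of the lid, m; 0.004 to 0.006 at the start, when it stands proud. Friction keeps it where it is left: pushing it down takes about 5 N until it meets the seal, then the force rises steeply. The used seal has taken a set, so it is met anywhere from 0.001 to -0.001 (not measured): go by feel. To seat it, press with 12 N or more.
- seal: The dark rubber seal in the rim's groove, under the lid; springy, about 20 N per mm. Origin as for the box, whatever the height of its strip. Once pressed on, the lid stays on it by friction; the shut clips draw it down further.
- clip_a (a joint): Blue clip at the box's -x, +y corner, hinged on the lid's long edge; diagonally across from clip_c. Rad: 0 = shut, flap upright against the rim, hook under it; 1.57 = flap sticking straight out; 0.95 to 1.6 at the start. Stays where left, but is held shut only once snapped: the hook rides over the rim's edge from 0.35, is hardest near 0.25, snaps over at about 0.12, and stops hard at 0.
- clip_a_hinge (a point): Middle of clip_a's hinge line; lid down, it is at x -0.062, y +0.060, z 0.107 in the box's frame. Axes turn with the flap; when shut: x out of the box, y along the hinge, z up. The flap is 44 mm wide (y); shut, it reaches from 6 mm above to 36 mm below the hinge line, outer face 9 mm outside it, flaring to a thumb lip (lowest 9 mm) whose face stands 15 mm outside.
- clip_a_pad (a point): Middle of the nominal face of the ribbed thumb lip of clip_a, where it is pressed: 31.5 mm from the hinge towards the free edge; axes as for its hinge. The lip is springy and, from use, bent in or out by up to 4 mm (not measured, nor in the joint's reading): go by feel. The flap swings with under 1 N; the snap takes 4 to 12 N, inwards.
- clip_b (a joint): Blue clip at the box's -x, -y corner, hinged on the lid's long edge; diagonally across from clip_d. Rad: 0 = shut, flap upright against the rim, hook under it; 1.57 = flap sticking straight out; 0.95 to 1.6 at the start. Stays where left, but is held shut only once snapped: the hook rides over the rim's edge from 0.35, is hardest near 0.25, snaps over at about 0.12, and stops hard at 0.
- clip_b_hinge (a point): Middle of clip_b's hinge line; lid down, it is at x -0.062, y -0.060, z 0.107 in the box's frame. Axes turn with the flap; when shut: x out of the box, y along the hinge, z up. The flap is 44 mm wide (y); shut, it reaches from 6 mm above to 36 mm below the hinge line, outer face 9 mm outside it, flaring to a thumb lip (lowest 9 mm) whose face stands 15 mm outside.
- clip_b_pad (a point): Middle of the nominal face of the ribbed thumb lip of clip_b, where it is pressed: 31.5 mm from the hinge towards the free edge; axes as for its hinge. The lip is springy and, from use, bent in or out by up to 4 mm (not measured, nor in the joint's reading): go by feel. The flap swings with under 1 N; the snap takes 4 to 12 N, inwards.
- clip_c (a joint): Blue clip at the box's +x, -y corner, hinged on the lid's long edge; diagonally across from clip_a. Rad: 0 = shut, flap upright against the rim, hook under it; 1.57 = flap sticking straight out; 0.95 to 1.6 at the start. Stays where left, but is held shut only once snapped: the hook rides over the rim's edge from 0.35, is hardest near 0.25, snaps over at about 0.12, and stops hard at 0.
- clip_c_hinge (a point): Middle of clip_c's hinge line; lid down, it is at x +0.062, y -0.060, z 0.107 in the box's frame. Axes turn with the flap; when shut: x out of the box, y along the hinge, z up. The flap is 44 mm wide (y); shut, it reaches from 6 mm above to 36 mm below the hinge line, outer face 9 mm outside it, flaring to a thumb lip (lowest 9 mm) whose face stands 15 mm outside.
- clip_c_pad (a point): Middle of the nominal face of the ribbed thumb lip of clip_c, where it is pressed: 31.5 mm from the hinge towards the free edge; axes as for its hinge. The lip is springy and, from use, bent in or out by up to 4 mm (not measured, nor in the joint's reading): go by feel. The flap swings with under 1 N; the snap takes 4 to 12 N, inwards.
- clip_d (a joint): Blue clip at the box's +x, +y corner, hinged on the lid's long edge; diagonally across from clip_b. Rad: 0 = shut, flap upright against the rim, hook under it; 1.57 = flap sticking straight out; 0.95 to 1.6 at the start. Stays where left, but is held shut only once snapped: the hook rides over the rim's edge from 0.35, is hardest near 0.25, snaps over at about 0.12, and stops hard at 0.
- clip_d_hinge (a point): Middle of clip_d's hinge line; lid down, it is at x +0.062, y +0.060, z 0.107 in the box's frame. Axes turn with the flap; when shut: x out of the box, y along the hinge, z up. The flap is 44 mm wide (y); shut, it reaches from 6 mm above to 36 mm below the hinge line, outer face 9 mm outside it, flaring to a thumb lip (lowest 9 mm) whose face stands 15 mm outside.
- clip_d_pad (a point): Middle of the nominal face of the ribbed thumb lip of clip_d, where it is pressed: 31.5 mm from the hinge towards the free edge; axes as for its hinge. The lip is springy and, from use, bent in or out by up to 4 mm (not measured, nor in the joint's reading): go by feel. The flap swings with under 1 N; the snap takes 4 to 12 N, inwards.
- bowl: White porcelain bowl, 92 mm across and 42 mm high, loose on the mat near one end of the box; origin under its centre. Not to be disturbed.
- jar: Amber glass jar with black cap, 52 mm across and 68 mm high, loose on the mat near the other end of the box; origin under its centre. Not to be disturbed.
- waterpot: Small blue glazed water pot, 72 mm across and 60 mm high, loose on the mat beside the jar; origin under its centre. Not to be disturbed.

How it is judged (in metres and radians):
On the way, in this order (a step that is already met when the one before it is completed fails the run):
1. the lid is pressed down so that it bears on the seal with over 4 N, all four clips still open (contact force between lid and seal above 4 N and value of joint each of clip_a, clip_b, clip_c, clip_d above 0.5 rad), for 0.2 s.
2. two diagonally opposite clips are snapped shut while the other two are still open (((value of joint each of clip_a, clip_c below 0.07 rad and value of joint each of clip_b, clip_d above 0.5 rad) or (value of joint each of clip_b, clip_d below 0.07 rad and value of joint each of clip_a, clip_c above 0.5 rad))), for 0.2 s.
At the end, for the whole second after the job is handed in: All four clips are snapped shut (within 0.07 rad of their stop), the lid bears on the seal with over 4 N, the box stands upright and still within 30 mm of where it was, and the bowl, jar and water pot stand upright within 20 mm of where they were (value of joint each of clip_a, clip_b, clip_c, clip_d below 0.07 rad and contact force between lid and seal above 4 N and distance of box from where it was at the start of the episode below 0.03 m and linear speed of box below 0.01 m/s and angle between box's own z axis and vertical below 0.05 rad and distance of each of bowl, jar, waterpot from where it was at the start of the episode below 0.02 m and angle between each of bowl, jar, waterpot's own z axis and vertical below 0.15 rad); the robot touches nothing.
It fails at once if the fingers press on the box, its lid or a clip with more than 30 N (contact force between the fingers and box above 30 N).
It fails at once if the box is shoved more than 30 mm (distance of box from where it was at the start of the episode above 0.03 m).
It fails at once if the bowl is pushed more than 20 mm or tipped (distance of bowl from where it was at the start of the episode above 0.02 m or angle between bowl's own z axis and vertical above 0.35 rad).
It fails at once if the jar is pushed more than 20 mm or tipped (distance of jar from where it was at the start of the episode above 0.02 m or angle between jar's own z axis and vertical above 0.35 rad).
It fails at once if the water pot is pushed more than 20 mm or tipped (distance of waterpot from where it was at the start of the episode above 0.02 m or angle between waterpot's own z axis and vertical above 0.35 rad).
It also fails if it takes over 70 s, if anything falls off the work surface, if the arm or the gripper's body presses on something with over 40 N, if the wrist force passes 120 N, or if a joint passes its speed limit or range.

## Working session

There is one attempt and no reset: what is moved stays moved. The work goes in short steps, Python scripts to look and compute and a shell command to move; the robot and the scene stay as the last step left them, time stands still between calls to the robot, and variables do not carry over. Pictures are saved under pics/ and viewed, about 8 in all and at most 12, crops included, and the job is handed in when it is done.

```bash
mkdir -p pics; cat > h.py <<'E'
import numpy as np, cv2
from scipy.spatial.transform import Rotation as R
from cell import status, viewer, spot_in, outline_of
def cloud(p, T=None):
    z=p["z_map"]; h,w=z.shape; K=np.array(p["K"]); k1=p["k1"]
    v,u=np.mgrid[0:h,0:w]
    pts=np.stack([u,v],-1).reshape(-1,1,2).astype(float)
    n=cv2.undistortPoints(pts,K,np.array([k1,0,0,0,0.]) ).reshape(h,w,2)
    c=np.dstack([n[...,0]*z,n[...,1]*z,z])
    if "rvec" in p:
        Rm=cv2.Rodrigues(np.array(p["rvec"],float))[0]; W=(c-np.array(p["tvec"]).ravel())@Rm
    else:
        M=np.array(p["tool_from_camera"]); t=c@M[:3,:3].T+M[:3,3]
        W=t@R.from_rotvec(T["ee_rot"]).as_matrix().T+np.array(T["tcp_pos"])
    W[z==0]=np.nan
    return W
def save(p,n): cv2.imwrite(f"pics/{n}.png",p["img"][...,::-1])
E
cat > m1.py <<'E'
from h import *
s=status.state(); print({k:np.round(v,3) for k,v in s.items()})
ims=[]
for n in ["top","side"]:
    p=viewer.get_image(n); W=cloud(p); ims.append(p["img"]); save(p,n+"0")
    np.savez(f"{n}0.npz",W=W,img=p["img"])
    for t in ["box","lid_top","clip_a","bowl","jar","waterpot"]:
        for d in outline_of(p,t)[:6]:
            m=d["pixels"]; q=W[m]; q=q[~np.isnan(q[:,0])]
            if len(q)==0: continue
            r=cv2.minAreaRect(q[q[:,2]>np.median(q[:,2])-15][:,:2].astype(np.float32))
            print(n,t,round(d["confidence"],2),np.round(d["bbox"]),"med",np.round(np.median(q,0)),"z",np.round(np.percentile(q[:,2],[2,98])),"rect",np.round(r[0],1),np.round(r[1],1),round(r[2],1))
E
python3 m1.py
```

```text
{'time_s': np.float64(0.0), 'q': array([-1.18 ,  0.481,  1.597, -0.   ,  1.065, -0.047]), 'joint_velocities': array([ 0.   , -0.   , -0.002, -0.001, -0.001, -0.002]), 'tau': array([-1.0000e-03, -9.5063e+01, -4.3018e+01, -0.0000e+00,  1.3000e-02,
       -0.0000e+00]), 'tcp_pos': array([ 275.43 , -588.292,  220.366]), 'ee_rot': array([-2.650e+00,  1.686e+00,  2.000e-03]), 'contact_force': array([-0.549, -0.112, -0.152]), 'moment': array([-0.007, -0.037,  0.041]), 'grip_width': np.float64(85.246)}
top box 0.79 [237. 152. 378. 288.] med [573. -12. 125.] z [120. 134.] rect [574.7 -12.6] [217.4 200.9] 86.6
top lid_top 0.6 [235. 155. 378. 285.] med [573. -11. 125.] z [120. 134.] rect [574.6 -12.6] [217.5 200.9] 86.6
top clip_a 0.97 [328. 256. 358. 287.] med [492. -67. 125.] z [117. 134.] rect [492.3 -67.9] [45.4 42.9] 87.4
top clip_a 0.93 [333. 158. 362. 186.] med [650. -77. 124.] z [116. 134.] rect [649.5 -77.1] [44.2 43.7] 88.5
top clip_a 0.78 [257. 155. 288. 187.] med [655.  43. 133.] z [128. 137.] rect [655.4  42.8] [43.4 42.9] 86.8
top clip_a 0.55 [237. 155. 375. 286.] med [573. -11. 1
[... 1000 characters left out ...]
0. 133.] rect [647.7 -78.9] [46.3 44.5] 86.8
side clip_a 0.69 [344. 173. 369. 199.] med [490. -65. 125.] z [115. 134.] rect [489.3 -67.6] [46.9 41.2] 83.0
side clip_a 0.65 [206. 250. 256. 293.] med [614. 177.  33.] z [14. 54.] rect [605.1 189.4] [89.7 90.9] 34.0
side bowl 0.93 [207. 253. 257. 294.] med [613. 177.  33.] z [14. 54.] rect [605.1 189.4] [89.7 90.9] 33.9
side jar 0.8 [355. 156. 374. 194.] med [ 506. -174.   77.] z [12. 82.] rect [ 493.3 -133.7] [ 42.1 154.1] 28.6
side jar 0.58 [279. 150. 304. 162.] med [647. -75. 124.] z [ 12. 133.] rect [646.5 -79.9] [57.7 43.3] 83.0
side waterpot 0.56 [322. 134. 346. 159.] med [ 617. -222.   58.] z [11. 74.] rect [ 621.7 -227. ] [63.4 47.5] 5.8
```

```bash
cat > m2.py <<'E'
from h import *
a=np.load("top0.npz")["img"][130:310,140:460]; b=np.load("side0.npz")["img"][120:310,190:400]
a=cv2.resize(a,None,fx=2.2,fy=2.2,interpolation=2)
cv2.imwrite("pics/c0.png",a[...,::-1])
W=np.load("top0.npz")["W"]; img=np.load("top0.npz")["img"].astype(int)
m=(W[...,2]>95)&(W[...,0]>400)&(W[...,0]<750)&(abs(W[...,1])<160)
blue=m&(img[...,2]-img[...,0]>50); lid=m&~blue
q=W[lid][:,:2].astype(np.float32); r=cv2.minAreaRect(q); print("lid",r, np.percentile(W[lid][:,2],[5,50,95]))
n,l=cv2.connectedComponents(blue.astype(np.uint8))
for i in range(1,n):
    q=W[l==i]
    if len(q)<30: continue
    print(len(q),cv2.minAreaRect(q[:,:2].astype(np.float32)),np.percentile(q[:,2],[3,50,97]))
c=np.array(r[0]);
E
python3 m2.py
```

```text
lid ((573.1026000976562, -12.578094482421875), (217.0443572998047, 198.80677795410156), 86.26241302490234) [121.82845723 124.67757589 128.12544723]
698 ((655.5173950195312, 42.735504150390625), (43.505287170410156, 42.54142761230469), 86.84203338623047) [129.41425067 132.72411941 136.87892304]
678 ((649.5283813476562, -77.0973892211914), (43.794376373291016, 43.73859786987305), 87.73489379882812) [118.77270649 123.82016065 133.50083559]
735 ((498.81658935546875, 52.834720611572266), (43.424400329589844, 41.55992889404297), 86.2518081665039) [124.57173623 128.3317306  133.50141052]
703 ((491.4103698730469, -66.99017333984375), (43.97883987426758, 40.80605697631836), 88.82825469970703) [118.65502976 125.14785251 133.30001709]
```

View pics/c0.png

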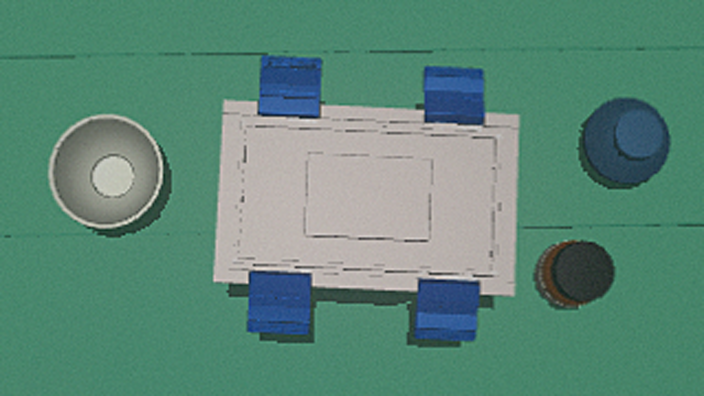

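The picture (2.2x crop) shows the lid with two clips on the far side (crop 290,87 and 453,95) and two on the near side (280,303 and 447,310), all four open. The bowl is at the +y end (107,172), with the jar (577,272) and pot (627,140) at the -y end. The box yaw is about -0.06 rad and its centre is about (574, -12).

```bash
cat > go.py <<'E'
# python3 go.py X Y Z : shift & turn (tool axes) to TCP target, tool down, tool x along -box y
import sys; from h import *
s=status.state(); Rt=R.from_rotvec(s["ee_rot"]); yaw=-0.06
x=np.array([np.sin(yaw),-np.cos(yaw),0]); z=np.array([0,0,-1.]); G=R.from_matrix(np.c_[x,np.cross(z,x),z])
print("t",round(s["time_s"],2),"tcp",np.round(s["tcp_pos"],2),"F",np.round(s["contact_force"],1),"M",np.round(s["moment"],2))
if len(sys.argv)>3:
    d=np.array(list(map(float,sys.argv[1:4])))-s["tcp_pos"]
    print("turn",np.round((Rt.inv()*G).as_rotvec(),4),"shift",np.round(Rt.inv().apply(d),1))
E
python3 go.py 573.8 -12.1 172
```

```text
t 0.7 tcp [ 275.56 -588.69  221.01] F [-0.1  0.   0.6] M [-0.   -0.01 -0.  ]
turn [ 0.     -0.      0.4978] shift [-395.8 -514.6   49. ]
```

```bash
python3 -m creep '[[[0,0,0.498,-396,-515,0,0],[0,0,0.498,-396,-515,0,0],[0,0,0.498,-396,-515,0,0],[0,0,0.498,-396,-515,0,0],[0,0,0.498,-396,-515,0,0],[0,0,0.498,-396,-515,0,0],[0,0,0.498,-396,-515,0,0],[0,0,0.498,-396,-515,0,0],[0,0,0.498,-396,-515,0,0],[0,0,0.498,-396,-515,0,0],[0,0,0.498,-396,-515,0,0],[0,0,0.498,-396,-515,0,0],[0,0,0.498,-396,-515,0,0],[0,0,0.498,-396,-515,0,0],[0,0,0.498,-396,-515,0,0],[0,0,0.498,-396,-515,0,0],[0,0,0.498,-396,-515,0,0],[0,0,0.498,-396,-515,25,0],[0,0,0.498,-396,-515,49,0],[0,0,0.498,-396,-515,49,0]]]' 20; python3 go.py 573.8 -12.1 150; python3 - <<'E'
from h import *
p=viewer.get_image("side"); cv2.imwrite("pics/s1.png",cv2.resize(p["img"][60:310,180:420],None,fx=2.4,fy=2.4)[...,::-1])
E
```

```text
time_s: 2.37
tcp_pos: [571.7, -11.4, 168.4]
ee_rot: [2.152, -2.284, -0.006]
contact_force: [-1.8, -0.4, -0.5]
grip_width: 0.3
t 2.37 tcp [571.71 -11.42 168.44] F [-1.8 -0.4 -0.5] M [0.05 0.08 0.02]
turn [ 0.0055 -0.      0.0003] shift [ 0.6 -2.2 18.4]
```

View pics/s1.png

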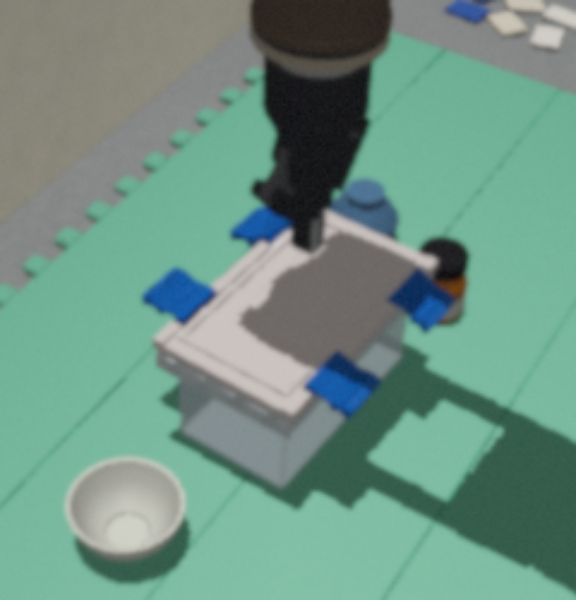

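The closed fingers hang above the lid pad, tip near crop (308,240), and nothing is touching. I'll lower onto the lid.

```bash
python3 -m creep '[[[0.0055,0,0,0.5,-2,10,0],[0.0055,0,0,0.5,-2,20,0],[0.0055,0,0,0.5,-2,21,0],[0.0055,0,0,0.5,-2,21,0],[0.0055,0,0,0.5,-2,21,0]]]'
python3 -m creep '[[[0,0,0,0,0,1,0],[0,0,0,0,0,2,0],[0,0,0,0,0,3,0],[0,0,0,0,0,3,0],[0,0,0,0,0,3,0]]]'
python3 -m creep '[[[0,0,0,0,0,0.5,0],[0,0,0,0,0,1,0],[0,0,0,0,0,1.5,0],[0,0,0,0,0,1.5,0],[0,0,0,0,0,1.5,0]]]'
```

```text
time_s: 2.83
tcp_pos: [574.7, -12.4, 150.2]
ee_rot: [-2.153, 2.286, -0.002]
contact_force: [-0.5, 0.0, -0.9]
grip_width: -0.2
time_s: 3.25
tcp_pos: [574.7, -12.5, 147.2]
ee_rot: [-2.153, 2.286, -0.002]
contact_force: [-0.6, 0.9, -0.1]
grip_width: 0.2
time_s: 3.67
tcp_pos: [574.7, -12.4, 145.6]
ee_rot: [-2.153, 2.286, -0.002]
contact_force: [0.1, -0.1, -0.6]
grip_width: -0.2
```

```bash
for i in 1; do python3 -m creep '[[[0,0,0,0,0,0.5,0],[0,0,0,0,0,1,0],[0,0,0,0,0,1.5,0],[0,0,0,0,0,1.5,0]]]'
python3 -m creep '[[[0,0,0,0,0,0.5,0],[0,0,0,0,0,1,0],[0,0,0,0,0,1.5,0],[0,0,0,0,0,1.5,0]]]'
python3 -m creep '[[[0,0,0,0,0,0.5,0],[0,0,0,0,0,1,0],[0,0,0,0,0,1,0]]]'; done | grep -E "tcp|contact"
```

```text
tcp_pos: [574.6, -12.4, 144.0]
contact_force: [-0.3, -0.4, 0.1]
tcp_pos: [574.5, -12.4, 142.4]
contact_force: [0.3, -1.1, 0.7]
tcp_pos: [574.5, -12.4, 141.3]
contact_force: [-0.2, 0.0, 0.1]
```

```bash
for i in 1; do python3 -m creep '[[[0,0,0,0,0,0.5,0],[0,0,0,0,0,1,0],[0,0,0,0,0,1,0]]]'
python3 -m creep '[[[0,0,0,0,0,0.5,0],[0,0,0,0,0,1,0],[0,0,0,0,0,1,0]]]'; done | grep -E "tcp|contact"
```

```text
tcp_pos: [574.4, -12.4, 140.2]
contact_force: [0.3, 0.2, 0.3]
tcp_pos: [574.4, -12.4, 139.1]
contact_force: [0.5, 0.3, 1.1]
```

```bash
for i in 1; do python3 -m creep '[[[0,0,0,0,0,0.5,0],[0,0,0,0,0,1,0],[0,0,0,0,0,1,0]]]'
python3 -m creep '[[[0,0,0,0,0,0.4,0],[0,0,0,0,0,0.8,0],[0,0,0,0,0,0.8,0]]]'; done | grep -E "tcp|contact"
```

```text
tcp_pos: [574.4, -12.4, 138.0]
contact_force: [-0.2, -0.7, 0.1]
tcp_pos: [574.3, -12.4, 137.1]
contact_force: [-0.6, -0.5, 0.5]
```

```bash
for i in 1; do python3 -m creep '[[[0,0,0,0,0,0.4,0],[0,0,0,0,0,0.8,0],[0,0,0,0,0,0.8,0]]]'
python3 -m creep '[[[0,0,0,0,0,0.4,0],[0,0,0,0,0,0.8,0],[0,0,0,0,0,0.8,0]]]'; done | grep -E "tcp|contact";python3 - <<'E'
from h import *
p=viewer.get_image("side"); cv2.imwrite("pics/s2.png",cv2.resize(p["img"][110:230,240:380],None,fx=4,fy=4)[...,::-1])
E
```

```text
tcp_pos: [574.3, -12.4, 136.2]
contact_force: [0.1, 0.2, 0.3]
tcp_pos: [574.2, -12.4, 135.3]
contact_force: [0.7, -0.0, -0.1]
```

View pics/s2.png

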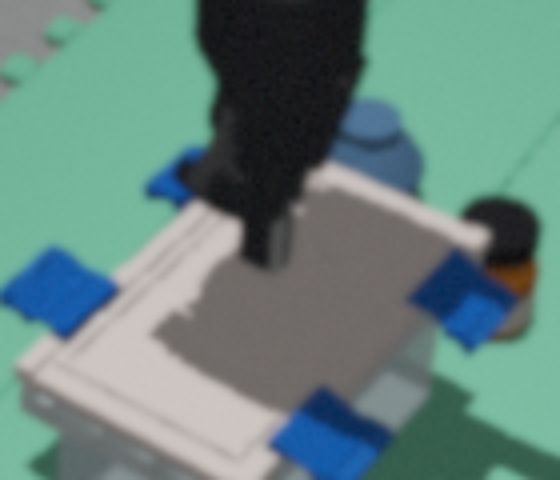

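Fingertip at crop (265,265), with the lid centre projecting to about (255,300), so there seems to be a gap left. I'll check with depth.

```bash
python3 - <<'E'
from h import *
p=viewer.get_image("side"); W=cloud(p)
for v in range(164,190,2): print(v,np.round(W[v,306],0),p["img"][v,306])
E
```

```text
164 [561.  10. 197.] [24 27 31]
166 [567.  -2. 181.] [25 22 29]
168 [566.  -0. 178.] [33 34 35]
170 [567.  -3. 170.] [32 33 36]
172 [568.  -4. 164.] [36 35 37]
174 [566.  -2. 161.] [37 38 38]
176 [567.  -4. 155.] [51 51 52]
178 [578. -26. 127.] [95 91 90]
180 [576. -22. 127.] [112 108 105]
182 [572. -15. 129.] [112 106 105]
184 [569. -11. 128.] [112 106 104]
186 [567.  -8. 126.] [112 107 105]
188 [564.  -1. 128.] [112 106 105]
```

```bash
python3 - <<'E'
from h import *
s=status.state(); p=viewer.get_image("wrist"); W=cloud(p,s); save(p,"w1")
print(np.round(s["tcp_pos"],1)); print(np.round(p["tool_from_camera"],3))
for v in range(60,420,30): print(v,[tuple(np.round(W[v,u]).tolist()) for u in (150,280,400)])
p=viewer.get_image("side"); print(np.array(cv2.Rodrigues(np.array(p["rvec"],float))[0].T@-np.array(p["tvec"]).ravel()))
E
```

```text
[574.2 -12.4 135.3]
[[ 1.00000e+00 -1.00000e-03  1.00000e-03 -1.50000e-01]
 [ 0.00000e+00  9.48000e-01  3.19000e-01 -8.15190e+01]
 [-1.00000e-03 -3.19000e-01  9.48000e-01 -1.53022e+02]
 [ 0.00000e+00  0.00000e+00  0.00000e+00  1.00000e+00]]
60 [(671.0, 32.0, 136.0), (677.0, -22.0, 12.0), (666.0, -74.0, 120.0)]
90 [(660.0, 35.0, 132.0), (656.0, -21.0, 10.0), (653.0, -73.0, 121.0)]
120 [(647.0, 38.0, 131.0), (634.0, -20.0, 10.0), (640.0, -72.0, 128.0)]
150 [(634.0, 39.0, 131.0), (629.0, -18.0, 122.0), (626.0, -74.0, 123.0)]
180 [(619.0, 45.0, 122.0), (615.0, -17.0, 123.0), (612.0, -74.0, 123.0)]
210 [(604.0, 47.0, 124.0), (601.0, -16.0, 125.0), (596.0, -75.0, 122.0)]
240 [(588.0, 50.0, 123.0), (585.0, -15.0, 126.0), (580.0, -76.0, 123.0)]
270 [(571.0, 53.0, 123.0), (585.0, -15.0, 155.0), (563.0, -77.0, 122.0)]
300 [(553.0, 57.0, 122.0), (585.0, -15.0, 178.0), (544.0, -79.0, 122.0)]
330 [(534.0, 60.0, 123.0), (577.0, -14.0, 185.0), (525.0, -80.0, 123.0)]
360 [(587.0, 22.0, 210.0), (510.0, -11.0, 124.0), (584.0, -47.0, 210.0)]
390 [(583.0, 20.0, 217.0), (370.0, -5.0, 10.0), (578.0, -46.0, 215.0)]
[225.96968101 646.98632343 811.60875849]
```

View pics/w1.png

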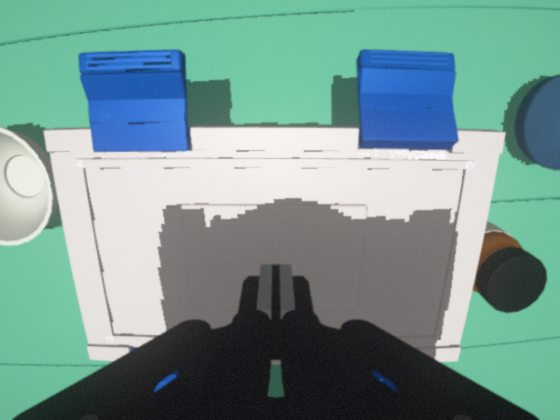

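The view shows the two closed fingers ending at about (276,266), with the tip at z ~152 while the TCP reads 135. The tip is therefore well behind where I assumed, about 25 mm above the lid at 127. I'll lower further and re-measure.

```bash
python3 -m creep '[[[0,0,0,0,0,4,0],[0,0,0,0,0,8,0],[0,0,0,0,0,12,0],[0,0,0,0,0,14,0],[0,0,0,0,0,14,0]]]'; python3 - <<'E'
from h import *
s=status.state(); p=viewer.get_image("wrist"); W=cloud(p,s)
print(np.round(s["tcp_pos"],1),s["contact_force"])
for v in range(238,300,4): print(v,[tuple(np.round(W[v,u]).tolist()) for u in (266,276,284)],p["img"][v,266])
E
```

```text
time_s: 6.7
tcp_pos: [573.8, -12.4, 120.6]
ee_rot: [2.153, -2.287, -0.0]
contact_force: [-0.1, -0.3, -0.1]
grip_width: -0.2
[573.8 -12.4 120.6] [-0.12488629 -0.33652932 -0.12654148]
238 [(593.0, -9.0, 126.0), (592.0, -14.0, 126.0), (592.0, -17.0, 126.0)] [121 118 116]
242 [(591.0, -9.0, 126.0), (591.0, -14.0, 126.0), (590.0, -17.0, 125.0)] [121 118 115]
246 [(589.0, -9.0, 126.0), (588.0, -13.0, 125.0), (588.0, -17.0, 126.0)] [120 118 116]
250 [(587.0, -9.0, 126.0), (587.0, -13.0, 126.0), (586.0, -17.0, 125.0)] [118 113 111]
254 [(585.0, -9.0, 126.0), (585.0, -13.0, 126.0), (584.0, -17.0, 125.0)] [117 112 111]
258 [(583.0, -9.0, 126.0), (582.0, -13.0, 125.0), (583.0, -17.0, 126.0)] [119 115 113]
262 [(580.0, -8.0, 125.0), (580.0, -13.0, 125.0), (581.0, -17.0, 126.0)] [118 113 111]
266 [(585.0, -9.0, 137.0), (584.0, -13.0, 137.0), (584.0, -17.0, 136.0)] [78 79 79]
270 [(584.0, -9.0, 140.0), (584.0, -13.0, 140.0), (584.0, -17.0, 141.0)] [84 84 85]
274 [(584.0, -9.0, 144.0), (584.0, -13.0, 144.0), (584.0, -16.0, 144.0)] [82 83 83]
278 [(584.0, -9.0, 147.0), (584.0, -13.0, 147.0), (583.0, -16.0, 146.0)] [82 82 82]
282 [(584.0, -9.0, 150.0), (584.0, -13.0, 150.0), (584.0, -16.0, 150.0)] [80 82 84]
286 [(585.0, -9.0, 155.0), (585.0, -13.0, 154.0), (584.0, -16.0, 153.0)] [78 80 82]
290 [(585.0, -9.0, 157.0), (584.0, -13.0, 156.0), (584.0, -16.0, 155.0)] [77 79 79]
294 [(585.0, -10.0, 159.0), (584.0, -13.0, 159.0), (584.0, -16.0, 159.0)] [80 81 81]
298 [(585.0, -10.0, 163.0), (584.0, -13.0, 162.0), (583.0, -16.0, 161.0)] [77 77 79]
```

Tip is at z ≈ 135.5 with TCP 120.6, so there's a 9.5 mm gap. I'll keep going by feel.

```bash
for i in 1; do python3 -m creep '[[[0,0,0,0,0,2.5,0],[0,0,0,0,0,5,0],[0,0,0,0,0,6,0],[0,0,0,0,0,6,0]]]'
python3 -m creep '[[[0,0,0,0,0,0.7,0],[0,0,0,0,0,1.5,0],[0,0,0,0,0,1.5,0]]]'
python3 -m creep '[[[0,0,0,0,0,0.7,0],[0,0,0,0,0,1.5,0],[0,0,0,0,0,1.5,0]]]'; done | grep -E "tcp|contact"
```

```text
tcp_pos: [574.0, -12.4, 114.8]
contact_force: [-0.6, 0.7, -0.2]
tcp_pos: [574.0, -12.4, 113.3]
contact_force: [-0.4, -0.3, 2.0]
tcp_pos: [574.0, -12.4, 111.8]
contact_force: [-0.7, -0.1, 1.8]
```

```bash
for i in 1; do python3 -m creep '[[[0,0,0,0,0,0.7,0],[0,0,0,0,0,1.2,0],[0,0,0,0,0,1.2,0]]]'
python3 -m creep '[[[0,0,0,0,0,0.5,0],[0,0,0,0,0,1,0],[0,0,0,0,0,1,0]]]'; done | grep -E "tcp|contact"
```

```text
tcp_pos: [574.0, -12.4, 110.5]
contact_force: [-0.2, 0.0, 3.0]
tcp_pos: [574.0, -12.4, 109.9]
contact_force: [-3.4, -0.1, 11.5]
```

```bash
for i in 1; do python3 -m creep '[[[0,0,0,0,0,0,0],[0,0,0,0,0,0,0]]]'
python3 -m creep '[[[0,0,0,0,0,0.3,0],[0,0,0,0,0,0.3,0],[0,0,0,0,0,0.3,0]]]'; done | grep -E "tcp|contact"
```

```text
tcp_pos: [574.1, -12.4, 110.0]
contact_force: [-1.6, 0.2, 6.1]
tcp_pos: [574.1, -12.4, 110.0]
contact_force: [-2.8, -0.3, 10.8]
```

```bash
cat > lidz.py <<'E'
from h import *
a=np.load("side0.npz"); p=viewer.get_image("side"); W=cloud(p)
d=np.abs(a["W"][...,:2]-[573.8,-12.1]); b=(d[...,0]<58)&(d[...,1]<95)&(a["W"][...,2]>110)
m=b&(p["img"].min(-1)>70)&(W[...,2]>110)&(W[...,2]<132)
print(m.sum(),"dz",np.median((W-a["W"])[m],0), "z", np.median(a["W"][m][:,2]),np.median(W[m][:,2]))
E
python3 lidz.py
```

```text
3240 dz [ 2.57933688 -4.92404853 -5.28816228] z 124.3917576323982 119.12160405800384
```

The lid has come down 5.3 mm and the force is rising steeply, so it's on the seal. I'll press to about 18–20 N.

```bash
for i in 1; do python3 -m creep '[[[0,0,0,0,0,0.3,0],[0,0,0,0,0,0.6,0],[0,0,0,0,0,0.6,0],[0,0,0,0,0,0.6,0]]]'; python3 go.py
python3 -m creep '[[[0,0,0,0,0,0.5,0],[0,0,0,0,0,0.8,0],[0,0,0,0,0,0.8,0],[0,0,0,0,0,0.8,0]]]'; done | grep -E "tcp|contact"
```

```text
tcp_pos: [574.1, -12.4, 109.9]
contact_force: [-3.9, 0.8, 13.2]
t 8.88 tcp [574.13 -12.41 109.85] F [-3.9  0.8 13.2] M [0.02 0.76 0.03]
tcp_pos: [574.1, -12.4, 109.7]
contact_force: [-5.2, 0.7, 17.2]
```

```bash
for i in 1; do python3 -m creep '[[[0,0,0,0,0,0.7,0],[0,0,0,0,0,1.0,0],[0,0,0,0,0,1.0,0],[0,0,0,0,0,1.0,0],[0,0,0,0,0,1.0,0],[0,0,0,0,0,1.0,0]]]'; python3 -m creep '[[[0,0,0,0,0,0,0],[0,0,0,0,0,-5,0],[0,0,0,0,0,-20,0],[0,0,0,0,0,-50,0],[0,0,0,0,0,-50,0],[0,0,0,0,0,-50,0]]]'; done | grep -E "tcp|contact"; python3 lidz.py; python3 go.py 475 51 160
```

```text
tcp_pos: [574.1, -12.4, 109.5]
contact_force: [-6.3, 0.5, 20.1]
tcp_pos: [575.2, -12.5, 161.0]
contact_force: [-0.2, -0.7, -0.0]
3745 dz [ 2.61660534 -4.95494394 -5.27866954] z 124.53779571588301 119.25185751112413
t 10.27 tcp [574.38 -12.42 159.97] F [ 0.4 -0.5 -0.2] M [-0.04 -0.05 -0.  ]
turn [-0.0026 -0.0001 -0.0002] shift [-57.3 103.   -0.3]
```

Lid seated at 20 N. Next clip_a (near, +y): approach from above, push the flap down, then go inward.

```bash
for i in 1; do python3 -m creep '[[[0,0,0,-30,49,0,0],[0,0,0,-60,98,0,0],[0,0,0,-60,98,0,0],[0,0,0,-60,98,0,0],[0,0,0,-60,98,15,0],[0,0,0,-60,98,30,0],[0,0,0,-60,98,30,0]]]'; 
python3 -m creep '[[[0,0,0,0,0,5,0],[0,0,0,0,0,10,0],[0,0,0,0,0,15,0],[0,0,0,0,0,20,0],[0,0,0,0,0,25,0],[0,0,0,0,0,29,0],[0,0,0,0,0,32,0],[0,0,0,0,0,32,0]]]'; done | grep -E "tcp|contact"; python3 go.py 474.6 54 64
```

```text
tcp_pos: [478.4, 53.4, 127.2]
contact_force: [-2.5, -0.6, 0.2]
tcp_pos: [478.1, 53.4, 94.7]
contact_force: [-1.1, 0.9, -0.1]
t 11.52 tcp [478.07  53.37  94.67] F [-1.1  0.9 -0.1] M [-0.03  0.01 -0.01]
turn [ 0.0022 -0.0006  0.0002] shift [-0.4  3.4 30.7]
```

```bash
python3 -m creep '[[[0,0,0,0,3.5,4,0],[0,0,0,0,3.5,8,0],[0,0,0,0,3.5,12,0],[0,0,0,0,3.5,16,0],[0,0,0,0,3.5,20,0],[0,0,0,0,3.5,24,0],[0,0,0,0,3.5,28,0],[0,0,0,0,3.5,31,0],[0,0,0,0,3.5,31,0],[0,0,0,0,3.5,31,0]]]' | grep -E "tcp|contact"; python3 - <<'E'
from h import *
p=viewer.get_image("side"); cv2.imwrite("pics/s3.png",cv2.resize(p["img"][120:280,250:410],None,fx=3.5,fy=3.5)[...,::-1])
E
```

```text
tcp_pos: [474.4, 53.6, 63.5]
contact_force: [0.8, 0.0, -0.1]
```

View pics/s3.png

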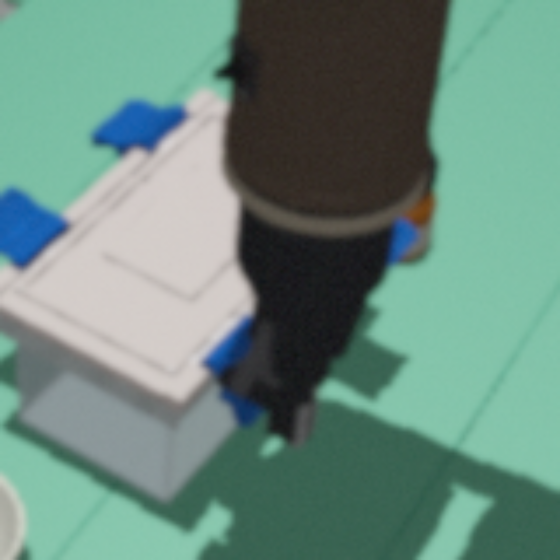

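Finger at crop (300,430) sits outside the flap, which hangs partly down (240,370). I'll push inward in steps.

```bash
for i in 1; do python3 -m creep '[[[0,0,0,0,-2,0,0],[0,0,0,0,-4,0,0],[0,0,0,0,-5,0,0],[0,0,0,0,-5,0,0]]]'
python3 -m creep '[[[0,0,0,0,-1,0,0],[0,0,0,0,-2,0,0],[0,0,0,0,-2,0,0]]]'
python3 -m creep '[[[0,0,0,0,-1,0,0],[0,0,0,0,-2,0,0],[0,0,0,0,-2,0,0]]]'; done | grep -E "tcp|contact"
```

```text
tcp_pos: [479.7, 53.3, 63.7]
contact_force: [-0.9, -0.9, -0.5]
tcp_pos: [481.6, 53.1, 63.7]
contact_force: [-2.6, 1.3, -2.1]
tcp_pos: [483.1, 53.0, 63.5]
contact_force: [-3.9, 0.2, -2.7]
```

```bash
for i in 1; do python3 -m creep '[[[0,0,0,0,-1,0,0],[0,0,0,0,-2,0,0],[0,0,0,0,-2,0,0]]]'
python3 -m creep '[[[0,0,0,0,-1,0,0],[0,0,0,0,-1.5,0,0],[0,0,0,0,-1.5,0,0]]]'; done | grep -E "tcp|contact"
```

```text
tcp_pos: [484.5, 52.8, 63.2]
contact_force: [-4.6, -0.5, -3.4]
tcp_pos: [486.2, 52.8, 63.2]
contact_force: [-2.1, 0.2, -2.3]
```

```bash
for i in 1; do python3 -m creep '[[[0,0,0,0,-1,0,0],[0,0,0,0,-1.5,0,0],[0,0,0,0,-1.5,0,0]]]'
python3 -m creep '[[[0,0,0,0,-1,0,0],[0,0,0,0,-1.5,0,0],[0,0,0,0,-1.5,0,0]]]'; done | grep -E "tcp|contact"
```

```text
tcp_pos: [488.5, 52.7, 63.4]
contact_force: [0.1, -0.8, 0.2]
tcp_pos: [490.8, 52.6, 63.6]
contact_force: [0.2, 0.4, 0.0]
```

```bash
for i in 1; do python3 -m creep '[[[0,0,0,0,-0.7,0,0],[0,0,0,0,-1.2,0,0],[0,0,0,0,-1.2,0,0]]]'
python3 -m creep '[[[0,0,0,0,-0.7,0,0],[0,0,0,0,-1.2,0,0],[0,0,0,0,-1.2,0,0]]]'; done | grep -E "tcp|contact"
```

```text
tcp_pos: [491.3, 52.5, 63.5]
contact_force: [-4.5, 0.3, 2.2]
tcp_pos: [491.5, 52.5, 63.3]
contact_force: [-7.5, 1.2, 3.8]
```

```bash
for i in 1; do python3 -m creep '[[[0,0,0,0,-1.2,0,0],[0,0,0,0,-2,0,0],[0,0,0,0,-2,0,0]]]';python3 -m creep '[[[0,0,0,0,-1.2,0,0],[0,0,0,0,-2,0,0],[0,0,0,0,-2,0,0]]]'; python3 -m creep '[[[0,0,0,0,5,0,0],[0,0,0,0,20,0,0],[0,0,0,0,20,0,0],[0,0,0,0,20,-30,0],[0,0,0,0,20,-70,0],[0,0,0,0,20,-90,0],[0,0,0,0,20,-90,0]]]'; done | grep -E "tcp|contact"; python3 - <<'E'
from h import *
p=viewer.get_image("side"); cv2.imwrite("pics/s4.png",cv2.resize(p["img"][120:280,230:390],None,fx=3.5,fy=3.5)[...,::-1])
E
python3 go.py 667 -77.8 153
```

```text
tcp_pos: [491.7, 52.4, 63.1]
contact_force: [-9.7, 1.4, 7.5]
tcp_pos: [491.7, 52.4, 62.9]
contact_force: [-11.3, 2.0, 7.7]
tcp_pos: [476.2, 53.7, 157.4]
contact_force: [1.1, -0.5, 0.3]
t 15.87 tcp [475.27  53.7  155.49] F [ 0.3  0.2 -1.1] M [ 0.03  0.02 -0.01]
turn [ 0.0068 -0.0007  0.0001] shift [ 119.8 -199.3    1.2]
```

View pics/s4.png

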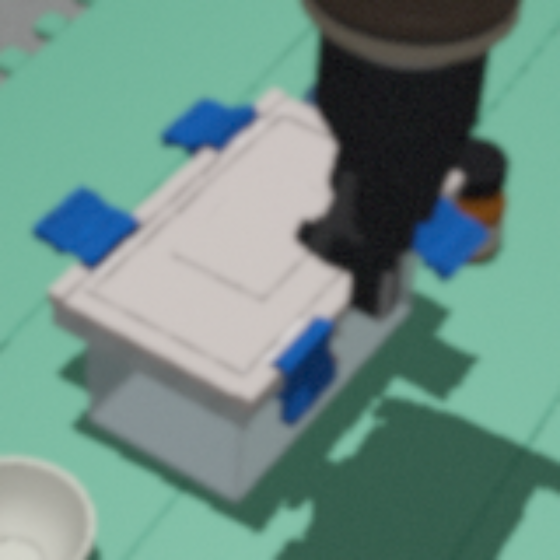

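clip_a stands flat and upright at (305,370), and the other three are still open. On to clip_c (far, -y).

```bash
for i in 1; do python3 -m creep '[[[0.006,0,0,120,-199,0,0],[0.006,0,0,120,-199,0,0],[0.006,0,0,120,-199,0,0],[0.006,0,0,120,-199,0,0],[0.006,0,0,120,-199,0,0],[0.006,0,0,120,-199,0,0],[0.006,0,0,120,-199,0,0],[0.006,0,0,120,-199,10,0],[0.006,0,0,120,-199,20,0],[0.006,0,0,120,-199,20,0]]]'; done | grep -E "tcp|contact"; python3 go.py 667 -77.8 97
```

```text
tcp_pos: [664.1, -77.2, 130.9]
contact_force: [-0.0, 0.9, -0.4]
t 16.7 tcp [664.06 -77.16 130.88] F [-0.   0.9 -0.4] M [-0.02  0.04 -0.03]
turn [ 0.0055 -0.0001  0.0004] shift [ 0.5 -3.2 33.9]
```

```bash
for i in 1; do python3 -m creep '[[[0.005,0,0,0.5,-3,5,0],[0.005,0,0,0.5,-3,10,0],[0.005,0,0,0.5,-3,15,0],[0.005,0,0,0.5,-3,20,0],[0.005,0,0,0.5,-3,25,0],[0.005,0,0,0.5,-3,30,0],[0.005,0,0,0.5,-3,34,0],[0.005,0,0,0.5,-3,34,0]]]';
python3 -m creep '[[[0,0,0,0,-6,4,0],[0,0,0,0,-6,8,0],[0,0,0,0,-6,12,0],[0,0,0,0,-6,16,0],[0,0,0,0,-6,20,0],[0,0,0,0,-6,24,0],[0,0,0,0,-6,28,0],[0,0,0,0,-6,32,0],[0,0,0,0,-6,33,0],[0,0,0,0,-6,33,0]]]'
python3 -m creep '[[[0,0,0,0,2,0,0],[0,0,0,0,4,0,0],[0,0,0,0,5,0,0],[0,0,0,0,5,0,0]]]'
 done | grep -E "tcp|contact"
```

```text
tcp_pos: [666.4, -77.7, 95.9]
contact_force: [0.3, 0.1, 0.2]
tcp_pos: [672.0, -78.1, 62.5]
contact_force: [-0.5, -0.2, 0.5]
tcp_pos: [668.4, -78.0, 62.9]
contact_force: [6.0, -0.2, -5.0]
```

```bash
for i in 1; do python3 -m creep '[[[0,0,0,0,1,0,0],[0,0,0,0,2,0,0],[0,0,0,0,2,0,0]]]';
python3 -m creep '[[[0,0,0,0,1,0,0],[0,0,0,0,2,0,0],[0,0,0,0,2,0,0]]]';
 done | grep -E "tcp|contact"
```

```text
tcp_pos: [667.5, -77.9, 63.3]
contact_force: [3.2, 0.2, -2.7]
tcp_pos: [665.5, -77.8, 63.5]
contact_force: [1.5, -0.5, -0.4]
```

```bash
for i in 1; do python3 -m creep '[[[0,0,0,0,1,0,0],[0,0,0,0,2,0,0],[0,0,0,0,2,0,0]]]';
python3 -m creep '[[[0,0,0,0,1,0,0],[0,0,0,0,2,0,0],[0,0,0,0,2,0,0]]]';
 done | grep -E "tcp|contact"
```

```text
tcp_pos: [662.8, -77.7, 63.5]
contact_force: [0.2, 0.0, -0.4]
tcp_pos: [661.3, -77.6, 63.6]
contact_force: [4.8, 0.3, -3.0]
```

```bash
for i in 1; do python3 -m creep '[[[0,0,0,0,1,0,0],[0,0,0,0,1.5,0,0],[0,0,0,0,1.5,0,0]]]';
python3 -m creep '[[[0,0,0,0,1,0,0],[0,0,0,0,2,0,0],[0,0,0,0,2,0,0]]]';python3 -m creep '[[[0,0,0,0,1,0,0],[0,0,0,0,2,0,0],[0,0,0,0,2,0,0]]]';
 done | grep -E "tcp|contact"
```

```text
tcp_pos: [660.9, -77.6, 63.8]
contact_force: [8.7, -0.2, -5.5]
tcp_pos: [660.6, -77.7, 64.1]
contact_force: [10.4, -0.9, -6.6]
tcp_pos: [660.3, -77.9, 64.4]
contact_force: [11.5, -2.7, -6.8]
```

```bash
for i in 1; do python3 -m creep '[[[0,0,0,0,-5,0,0],[0,0,0,0,-20,0,0],[0,0,0,0,-20,0,0],[0,0,0,0,-20,-30,0],[0,0,0,0,-20,-60,0],[0,0,0,0,-20,-92,0],[0,0,0,0,-20,-92,0]]]'; done | grep -E "tcp|contact"; python3 - <<'E'
from h import *
p=viewer.get_image("side"); a=p["img"][120:280,230:390]; p=viewer.get_image("top"); b=p["img"][140:300,230:390]
cv2.imwrite("pics/s5.png",cv2.resize(np.hstack([a,b]),None,fx=2.5,fy=2.5)[...,::-1])
E
python3 go.py 473.4 -66.2 153
```

```text
tcp_pos: [681.5, -79.3, 162.7]
contact_force: [1.1, -0.4, 0.2]
t 20.97 tcp [679.36 -78.97 158.07] F [-0.6 -0.2 -0.6] M [ 0.06 -0.01  0.03]
turn [-0.0154 -0.0013  0.0002] shift [ -0.5 206.4   1.9]
```

View pics/s5.png

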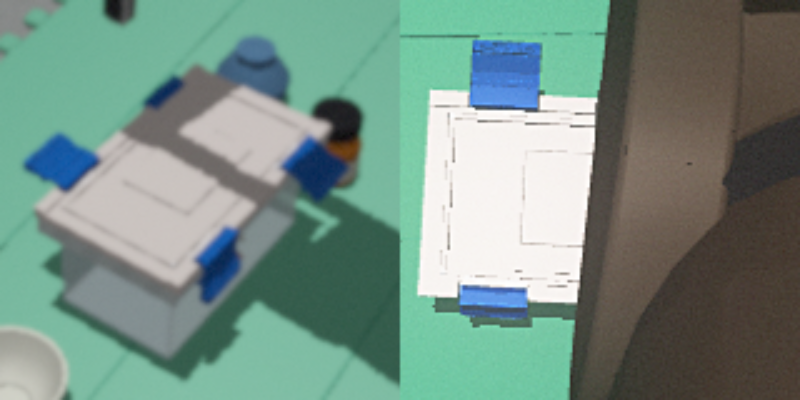

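clip_a (side 218,265) and clip_c (side 165,92) are flat and shut, while clip_b (side 318,168) and clip_d (side 60,160) are still open. On to clip_b.

```bash
for i in 1; do python3 -m creep '[[[-0.015,0,0,0,206,0,0],[-0.015,0,0,0,206,0,0],[-0.015,0,0,0,206,0,0],[-0.015,0,0,0,206,0,0],[-0.015,0,0,0,206,0,0],[-0.015,0,0,0,206,0,0],[-0.015,0,0,0,206,0,0],[-0.015,0,0,0,206,10,0],[-0.015,0,0,0,206,25,0],[-0.015,0,0,0,206,25,0],[-0.015,0,0,0,206,25,0]]]'; done | grep -E "tcp|contact"; python3 go.py 473.4 -66.2 97
```

```text
tcp_pos: [474.2, -66.6, 128.7]
contact_force: [-0.4, 0.4, -0.2]
t 21.88 tcp [474.19 -66.64 128.68] F [-0.4  0.4 -0.2] M [-0.06 -0.02 -0.04]
turn [ 0.0017 -0.001   0.0004] shift [-0.4  0.8 31.7]
```

```bash
for i in 1; do python3 -m creep '[[[0,0,0,0,1,5,0],[0,0,0,0,1,10,0],[0,0,0,0,1,15,0],[0,0,0,0,1,20,0],[0,0,0,0,1,25,0],[0,0,0,0,1,30,0],[0,0,0,0,1,32,0],[0,0,0,0,1,32,0]]]';
python3 -m creep '[[[0,0,0,0,6,4,0],[0,0,0,0,6,8,0],[0,0,0,0,6,12,0],[0,0,0,0,6,16,0],[0,0,0,0,6,20,0],[0,0,0,0,6,24,0],[0,0,0,0,6,28,0],[0,0,0,0,6,32,0],[0,0,0,0,6,33,0],[0,0,0,0,6,33,0]]]'
python3 -m creep '[[[0,0,0,0,-2,0,0],[0,0,0,0,-4,0,0],[0,0,0,0,-5,0,0],[0,0,0,0,-5,0,0]]]'
 done | grep -E "tcp|contact"
```

```text
tcp_pos: [472.8, -66.6, 96.1]
contact_force: [-0.2, -0.4, -0.0]
tcp_pos: [466.5, -66.2, 62.8]
contact_force: [0.1, -0.0, 0.7]
tcp_pos: [471.9, -66.5, 62.8]
contact_force: [-0.7, 0.5, -0.8]
```

```bash
for i in 1; do python3 -m creep '[[[0,0,0,0,-1,0,0],[0,0,0,0,-2,0,0],[0,0,0,0,-2,0,0]]]';
python3 -m creep '[[[0,0,0,0,-1,0,0],[0,0,0,0,-2,0,0],[0,0,0,0,-2,0,0]]]';python3 -m creep '[[[0,0,0,0,-1,0,0],[0,0,0,0,-2,0,0],[0,0,0,0,-2,0,0]]]';
 done | grep -E "tcp|contact"
```

```text
tcp_pos: [474.5, -66.7, 63.0]
contact_force: [0.4, -0.1, -0.0]
tcp_pos: [476.4, -66.8, 63.0]
contact_force: [-1.9, 0.4, -1.0]
tcp_pos: [477.9, -66.9, 62.7]
contact_force: [-3.7, 0.0, -2.2]
```

```bash
for i in 1; do python3 -m creep '[[[0,0,0,0,-1,0,0],[0,0,0,0,-2,0,0],[0,0,0,0,-2,0,0]]]';
python3 -m creep '[[[0,0,0,0,-1,0,0],[0,0,0,0,-2,0,0],[0,0,0,0,-2,0,0]]]';python3 -m creep '[[[0,0,0,0,-1,0,0],[0,0,0,0,-2,0,0],[0,0,0,0,-2,0,0]]]';
 done | grep -E "tcp|contact"
```

```text
tcp_pos: [480.1, -67.0, 62.7]
contact_force: [-2.9, 0.2, -1.0]
tcp_pos: [482.9, -67.2, 62.8]
contact_force: [0.1, 0.8, -0.1]
tcp_pos: [485.1, -67.4, 62.9]
contact_force: [-2.5, -0.4, 0.5]
```

```bash
for i in 1; do python3 -m creep '[[[0,0,0,0,-1,0,0],[0,0,0,0,-1.5,0,0],[0,0,0,0,-1.5,0,0]]]';
python3 -m creep '[[[0,0,0,0,-1,0,0],[0,0,0,0,-2,0,0],[0,0,0,0,-2,0,0]]]';python3 -m creep '[[[0,0,0,0,-1,0,0],[0,0,0,0,-2,0,0],[0,0,0,0,-2,0,0]]]';
 done | grep -E "tcp|contact"
```

```text
tcp_pos: [485.5, -67.3, 62.8]
contact_force: [-7.1, -0.3, 2.7]
tcp_pos: [485.6, -67.3, 62.5]
contact_force: [-12.3, -1.6, 5.4]
tcp_pos: [485.4, -67.1, 62.2]
contact_force: [-13.7, -1.1, 5.6]
```

Firm stop. Next is clip_d.

```bash
for i in 1; do python3 -m creep '[[[0,0,0,0,5,0,0],[0,0,0,0,20,0,0],[0,0,0,0,20,0,0],[0,0,0,0,20,-30,0],[0,0,0,0,20,-60,0],[0,0,0,0,20,-95,0],[0,0,0,0,20,-95,0],[0,0,0,0,20,-95,0]]]'; done | grep -E "tcp|contact"; python3 go.py 674.2 42 157
```

```text
tcp_pos: [468.7, -66.4, 159.5]
contact_force: [0.1, 0.8, -0.3]
t 26.63 tcp [468.75 -66.38 159.5 ] F [ 0.1  0.8 -0.3] M [-0.02  0.    0.03]
turn [ 0.0062 -0.0009  0.0006] shift [-120.4 -198.7    1.2]
```

```bash
for i in 1; do python3 -m creep '[[[0.006,0,0,-120,-200,0,0],[0.006,0,0,-120,-200,0,0],[0.006,0,0,-120,-200,0,0],[0.006,0,0,-120,-200,0,0],[0.006,0,0,-120,-200,0,0],[0.006,0,0,-120,-200,0,0],[0.006,0,0,-120,-200,0,0],[0.006,0,0,-120,-200,10,0],[0.006,0,0,-120,-200,20,0],[0.006,0,0,-120,-200,20,0],[0.006,0,0,-120,-200,20,0]]]'; done | grep -E "tcp|contact"; python3 go.py 674.2 42 97
```

```text
tcp_pos: [673.7, 40.9, 136.7]
contact_force: [0.3, 0.7, 0.3]
t 27.55 tcp [673.73  40.89 136.7 ] F [0.3 0.7 0.3] M [ 0.05  0.01 -0.02]
turn [ 0.003  -0.0012 -0.0001] shift [-1.2 -0.5 39.7]
```

```bash
for i in 1; do python3 -m creep '[[[0,0,0,-1,-1,5,0],[0,0,0,-1,-1,10,0],[0,0,0,-1,-1,15,0],[0,0,0,-1,-1,20,0],[0,0,0,-1,-1,25,0],[0,0,0,-1,-1,30,0],[0,0,0,-1,-1,35,0],[0,0,0,-1,-1,40,0],[0,0,0,-1,-1,40,0]]]';
python3 -m creep '[[[0,0,0,0,-6,4,0],[0,0,0,0,-6,8,0],[0,0,0,0,-6,12,0],[0,0,0,0,-6,16,0],[0,0,0,0,-6,20,0],[0,0,0,0,-6,24,0],[0,0,0,0,-6,28,0],[0,0,0,0,-6,32,0],[0,0,0,0,-6,33,0],[0,0,0,0,-6,33,0]]]'
python3 -m creep '[[[0,0,0,0,2,0,0],[0,0,0,0,4,0,0],[0,0,0,0,5,0,0],[0,0,0,0,5,0,0]]]'
 done | grep -E "tcp|contact"
```

```text
tcp_pos: [673.9, 41.8, 95.4]
contact_force: [-0.3, 0.3, -0.6]
tcp_pos: [679.5, 41.4, 61.9]
contact_force: [0.7, 0.9, 1.0]
tcp_pos: [674.2, 41.8, 62.2]
contact_force: [0.4, -0.1, 0.1]
```

```bash
for i in 1; do python3 -m creep '[[[0,0,0,0,1,0,0],[0,0,0,0,2,0,0],[0,0,0,0,2,0,0]]]';
python3 -m creep '[[[0,0,0,0,1,0,0],[0,0,0,0,2,0,0],[0,0,0,0,2,0,0]]]';python3 -m creep '[[[0,0,0,0,1,0,0],[0,0,0,0,2,0,0],[0,0,0,0,2,0,0]]]';
 done | grep -E "tcp|contact"
```

```text
tcp_pos: [672.3, 41.9, 62.3]
contact_force: [2.2, -0.6, -1.4]
tcp_pos: [670.2, 42.0, 62.3]
contact_force: [1.5, -0.1, -0.7]
tcp_pos: [667.6, 42.1, 62.3]
contact_force: [-0.7, 0.0, -0.5]
```

```bash
for i in 1; do python3 -m creep '[[[0,0,0,0,1,0,0],[0,0,0,0,1.5,0,0],[0,0,0,0,1.5,0,0]]]';
python3 -m creep '[[[0,0,0,0,1,0,0],[0,0,0,0,1.5,0,0],[0,0,0,0,1.5,0,0]]]';
 done | grep -E "tcp|contact"
```

```text
tcp_pos: [665.8, 42.3, 62.2]
contact_force: [0.3, -0.5, 0.0]
tcp_pos: [664.1, 42.4, 62.2]
contact_force: [1.7, -0.7, 0.0]
```

```bash
for i in 1; do python3 -m creep '[[[0,0,0,0,1,0,0],[0,0,0,0,1.5,0,0],[0,0,0,0,1.5,0,0]]]';
python3 -m creep '[[[0,0,0,0,1,0,0],[0,0,0,0,1.5,0,0],[0,0,0,0,1.5,0,0]]]';python3 -m creep '[[[0,0,0,0,1,0,0],[0,0,0,0,2,0,0],[0,0,0,0,2,0,0]]]';
 done | grep -E "tcp|contact"
```

```text
tcp_pos: [663.7, 42.4, 62.4]
contact_force: [5.5, -0.3, -4.9]
tcp_pos: [663.6, 42.5, 62.6]
contact_force: [8.8, -1.4, -6.7]
tcp_pos: [663.4, 42.4, 62.9]
contact_force: [10.0, -0.9, -7.2]
```

Firm stop here too. I'll retreat clear of the scene and inspect.

```bash
for i in 1; do python3 -m creep '[[[0,0,0,0,-5,0,0],[0,0,0,0,-20,0,0],[0,0,0,0,-20,0,0],[0,0,0,0,-20,-30,0],[0,0,0,0,-20,-60,0],[0,0,0,0,-20,-100,0],[0,0,0,0,-20,-140,0],[0,0,0,0,-20,-180,0],[0,0,0,-30,-20,-180,0],[0,0,0,-60,-20,-180,0],[0,0,0,-100,-20,-180,0],[0,0,0,-140,-20,-180,0],[0,0,0,-180,-20,-180,0],[0,0,0,-220,-20,-180,0],[0,0,0,-260,-20,-180,0],[0,0,0,-300,-20,-180,0],[0,0,0,-300,-20,-180,0],[0,0,0,-300,-20,-180,0]]]'; done | grep -E "tcp|contact"; cat > chk.py <<'E'
from h import *
p1=viewer.get_image("side"); a=p1["img"][120:280,230:390]; p=viewer.get_image("top"); b=p["img"][140:300,230:390]
cv2.imwrite("pics/s6.png",cv2.resize(np.hstack([a,b]),None,fx=2.5,fy=2.5)[...,::-1])
W=cloud(p); img=p["img"].astype(int)
m=(W[...,2]>60)&(W[...,0]>400)&(W[...,0]<750)&(abs(W[...,1])<140)
blue=m&(img[...,2]-img[...,0]>50)
r=cv2.minAreaRect(W[m&~blue&(W[...,2]>105)][:,:2].astype(np.float32)); print("lid",np.round(r[0],1),np.round(r[1],1),round(r[2],1))
n,l=cv2.connectedComponents(blue.astype(np.uint8))
for i in range(1,n):
    q=W[l==i]
    if len(q)>30:
        rr=cv2.minAreaRect(q[:,:2].astype(np.float32)); print(np.round(rr[0],1),np.round(rr[1],1),np.round(np.percentile(q[:,2],[3,97])))
for t in ["bowl","jar","waterpot"]:
    for pp,nm in ((p,"top"),):
        d=outline_of(pp,t)[0]; q=W[d["pixels"]]; q=q[~np.isnan(q[:,0])]
        rr=cv2.minAreaRect(q[q[:,2]>np.median(q[:,2])-15][:,:2].astype(np.float32)); print(t,round(d["confidence"],2),np.round(rr[0],1))
E
python3 chk.py; python3 lidz.py
```

```text
tcp_pos: [699.9, 343.3, 241.7]
contact_force: [-0.6, 0.0, -0.5]
lid [573.8 -12.7] [216.6 142.3] 86.0
[642.5  43.1] [43.3 12.5] [119. 126.]
[639.1 -76.5] [43.1 21.5] [ 91. 126.]
[513.6  52.3] [42.4 12.4] [119. 126.]
[505.5 -67.7] [42.6 12.5] [118. 126.]
[503.1  52.6] [42.4  4.3] [90. 99.]
bowl 0.7 [606.  189.7]
jar 0.64 [634.2 -75.4]
waterpot 0.89 [ 626.9 -229. ]
3984 dz [ 2.66036963 -5.02868152 -5.34240277] z 124.51373632061095 119.16419614997777
```

View pics/s6.png

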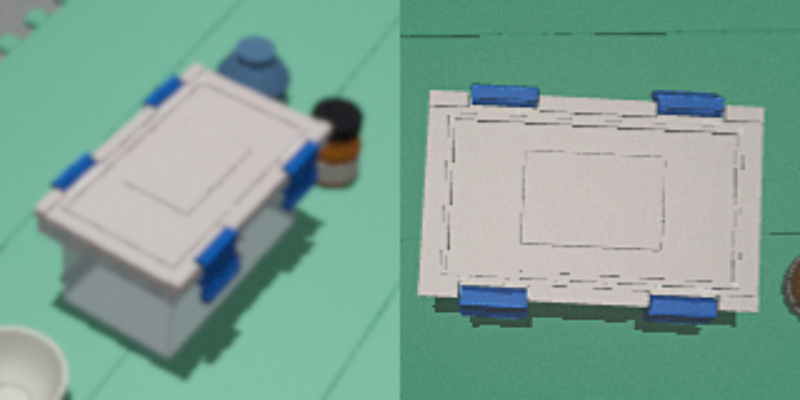

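```bash
python3 -c "
from cell import finish_job; print(finish_job())"
```

```text
the job is handed in; nothing more can be done
None
```

The lid is pressed onto its seal and all four clips look snapped shut. I handed the job in at about 31 s of the 70 s. `finish_job` gave no verdict.

**What I did:** I pressed the lid down 5.3 mm until the force rose steeply, then held it at about 20 N. I shut the clips in the order a, c, b, d, each by pushing the flap down and then inwards at the lip. Each push passed through a force peak and a drop to about zero, then met a firm stop that I held at 10–14 N. The highest force I read anywhere was about 21 N (total).

**Last checks:**
- **Clips:** the side and top pictures show all four flaps standing flat against the rim.
- **Lid:** it is still 5.3 mm below where it started. I did not measure the force on the seal after closing; that rests on the press and the shut clips.
- **Box:** its centre moved less than 1 mm.
- **Bowl and water pot:** the bowl moved less than 1 mm. The pot reads about 2 mm off, which is within the measuring error.

**Checks that failed or disagreed:**
- **Jar:** the final automatic check picked out clip_c instead of the jar, so its position is confirmed only by eye, in the side picture.
- **Fingertips:** with the gripper shut, the cameras put the tips about 15 mm behind the TCP, but the description says 17 mm ahead. I went by the cameras and by feel.
- **clip_c:** its stop came about 4–5 mm further out than the others. I took that as an outward-bent lip.
- **clip_d:** the peak I sampled was only 2.2 N, below the stated 4–12 N for the snap. It probably fell between readings, since the drop and the firm stop followed.

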